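# Flip a track length over the edge of the cleaning board

## Robot

A 6-joint arm with a two-finger parallel gripper is mounted at the origin on a cart in front of the work surface, level with it; the furniture and walls round the work are solid. World frame = base frame: x ahead of the robot, y to its left, z up, the work surface at z = 0. Lengths are in m, angles in rad, forces in N, time in s.
With the tool pointing down it reaches from about 0.2 to 0.875 m from the base axis. Payload 3.4 kg.
Tool frame: the origin (TCP) lies between the finger pads; the fingertips stand 25 mm ahead of it and the grasp point (between the pads) lies 6 mm ahead of it (r.nose_length is the z of the fingertips in the tool frame, in m); z points along the fingers, y is the line along which they close (so a half turn about z gives the same grasp; the last joint's range is limited). The gripper opens to 94 mm and grips with 3 to 60 N. Pads are 16 mm wide; open, the fingers measure 119 mm over their backs; the gripper's body (75 mm by 177 mm) begins 78 mm behind the grasp point.
Start: joints at [-1.394, 0.276, 1.505, -0, 1.361, -0.121], TCP at [0.169, -0.55, 0.202] pointing down, gripper open.
Joint ranges: [-2.89, 2.89], [-0.75, 2.08], [0.22, 2.7], [-1.18, 4.32], [0.11, 2.71], [-2.7, 2.7]. Speed limits (rad/s): [2.57, 2.57, 3.14, 3.14, 3.14, 3.14].

## Interface

Orientations are given as a unit quaternion [w, x, y, z].
In Python, from plant import r, gripper_to, inverse_kinematics, vision, models, telemetry gives the robot as it stands. Calls block until the motion is done:
- r.move_to(position, orientation): joint-space move of the TCP to a pose.
- r.move_l(position, rot=None, vel=0.15, guard=None): straight line of the TCP; rot=None keeps the orientation; vel is the mean speed in m/s. With guard (N) it stops when the force on the tool has changed by that much, and returns True; else False.
- r.movej(angles): joint-space move.
- gripper_to(opening, f_grip=None): finger opening in m; f_grip is the grip in N (None keeps the last); returns when the fingers have stopped.
- r.hold(seconds).
- inverse_kinematics(position, orientation): joint angles nearest the present ones, or None.
- vision.snapshot(name): name is "scene" or "side" or "wrist"; returns the picture (384x512x3 uint8, red, green, blue); there is no depth.
- vision.get_calibration(name): a dict with "fx", "fy", "cx", "cy" (pixels), "D" ([k1, k2, p1, p2, k3] as OpenCV has them; the pictures are not rectified), "position" and "orientation" of the camera in the world. Camera axes: x right, y down, z forward; pixel columns grow to the right and rows downward; lengths in m; the calibration is good to about 2 mm. A picture is of the moment at which its call begins: read the wrist's pose just before it. get_calibration takes no time and is no camera call; for the wrist camera it gives the pose at the moment of the call.
A pose or a line that the arm cannot do raises r.PlanningError and nothing moves.
- r.sign_off(): hands the job in; it is judged then, once.
Trained networks look in the newest picture that a camera, given by its name, has taken for a name from the list of things; names that differ only in an ending like _2 or _b are one class to them, and where a whole thing is asked for, a point or a joint stands for the part that bears it (a point fixed in the world has none). Each returns a list of dicts, best first, with "score" (0 to 1); they miss things now and then, are a little off and sometimes report something else, mostly with a low value. They report only what shows in the picture. A call takes as long as a camera call.
- models.boxes_of(thing, camera): "at" ([x, y, z] in m, in world coordinates, good to about 4 mm: the middle of the surface that is visible of it).
- models.regions_of(thing, camera): "pixels" (384x512 bool, what is visible of it).
- models.mark_of(thing, camera): "at" ([x, y, z] in m, in world coordinates, good to about 4 mm: a listed point, or the origin of a listed thing).
Readings, each from a call of its own:
- telemetry.current_t(): time.
- telemetry.current_joints(): joint angles.
- telemetry.current_dq(): joint speeds.
- telemetry.current_joint_efforts(): joint torques, N m.
- telemetry.current_ee_pos(): TCP position.
- telemetry.current_tool_rot(): TCP orientation.
- telemetry.current_wrist_force(): force on the tool from outside, world axes, zero at the start.
- telemetry.current_torque(): the same for the moment, N m.
- telemetry.current_opening(): finger opening in m.
- telemetry.current_finger_force(): force on a finger pad.
Only numpy, scipy, OpenCV 4.12 (cv2) and the standard library are available. Lean on these libraries where they do the work, as an engineer would, in place of code of your own. Each camera call takes 0.05 s, during which the arm holds its last target. There are 200 camera calls.

## Task

The loose length of model track lies upside down in front of the plywood cleaning board. Do not grip it or pick it up: push it with the fingertips against the board's front edge until it tips up and flips over on to the board, rails upward; then push it across the board until it lies flat along the dark fence at the back, touching it over its length. Leave the other things where they are.

Things in the scene. Friction and masses are not known exactly. Their poses are not given: they have to be found in the camera images.
- track: Loose straight track, silver rails on dark sleepers, 41 x 165 x 5 mm (x, y, z), about 30 g; in effect a plain slab, its sides rough enough to be dragged up by a pushing fingertip. Origin: centre of the sleepers' underside; y along the rails, z out of the rail side (down at the start, origin then 5 mm above the worktop). Starts before the board's front edge, within 0.25 rad of parallel.
- board: Cleaning board fixed to the worktop: plywood slab 95 mm deep (x), 210 wide (y), 8 thick, upright front face; dark fence along its back, 10 mm thick, top 16 mm above the worktop (8 above the plywood). Origin: middle of the front face's foot, on the worktop; x points back to the fence, z up. Yaw within 0.48 rad.
- board_edge (a point): Middle of the board's upper front edge, 8 mm above the worktop, axes as the board's.
- board_fence (a point): Middle of the foot of the fence's front face, on the plywood, 85 mm behind the front edge; axes as the board's.
- track_rubber: Bystander to be left alone: grey rail-cleaning rubber block, 28x55x16 mm; origin at the centre of its underside.
- glue_bottle: Bystander to be left alone: white and blue glue bottle with red nozzle, 37x38x108 mm; origin at the centre of its underside.
- paint_pot_green: Bystander to be left alone: small green paint pot, 28x28x32 mm; origin at the centre of its underside.
- paint_pot_red: Bystander to be left alone: small red paint pot, 28x28x32 mm; origin at the centre of its underside.
- masking_tape: Bystander to be left alone: roll of cream masking tape, 60x60x18 mm; origin at the centre of its underside.
- pliers: Bystander to be left alone: red-handled pliers lying flat, 48x168x9 mm; origin at the centre of its underside.
- screwdriver_yellow: Bystander to be left alone: yellow screwdriver lying flat, 14x136x12 mm; origin at the centre of its underside.

How it is judged:
On the way, in this order (a step that is already met when the one before it is completed fails the run):
1. the track stands tipped up on edge against the board's front edge (angle between track's own z axis and vertical between 1.1 and 2.3 rad and x of track in the frame of board between -0.05 and 0.03 m and contact force between track and board above 0.02 N), for 0.02 s.
2. the track lies on the board, rails upward (angle between track's own z axis and vertical below 0.15 rad and z of track in the frame of board between 0.006 and 0.013 m), for 0.1 s.
At the end, for the whole second after the job is handed in: The track lies still and flat on the plywood, rails upward, its long edge along the fence (centre 17 to 25 mm from the fence's face, 20.5 mm being full contact, within 0.05 rad of parallel), its centre no more than 40 mm to either side of the board's middle (angle between track's own z axis and vertical below 0.08 rad and z of track in the frame of board between 0.006 and 0.0105 m and x of track in the frame of board_fence between -0.025 and -0.017 m and y of track in the frame of board between -0.04 and 0.04 m and angle between the y axis of track and the y axis of board, either way round below 0.05 rad and linear speed of track below 0.01 m/s); the robot touches nothing.
It fails at once if the track is lifted or carried (its centre more than 45 mm above the worktop) (height (world z) of track above 0.045 m).
It fails at once if the track is raised on its end (angle between track's own y axis and vertical below 1.17 rad or angle between track's own y axis and vertical above 1.97 rad).
It fails at once if another thing is displaced by more than 15 mm (distance of any of track_rubber, glue_bottle, paint_pot_green, paint_pot_red, masking_tape, pliers, screwdriver_yellow from where it was at the start of the episode above 0.015 m).
It also fails if it takes over 51 s, if anything falls off the work surface, if the arm or the gripper's body presses on something with over 40 N, if the wrist force passes 120 N, or if a joint passes its speed limit or range.

## Working session

There is one attempt and no reset: what is moved stays moved. The work goes in short steps, each a Python script; the robot and the scene stay as the last script left them, time stands still between calls to the robot, and variables do not carry over. Pictures are saved under pics/ and viewed, at most 11 in all, crops included, and the job is handed in when it is done.

```bash
ls; mkdir -p pics; cat > h.py <<'E'
import numpy as np, cv2
from scipy.spatial.transform import Rotation as R
from plant import r, gripper_to, inverse_kinematics, vision, models, telemetry
def cal(n):
    c=vision.get_calibration(n); K=np.array([[c["fx"],0,c["cx"]],[0,c["fy"],c["cy"]],[0,0,1.]])
    q=c["orientation"]; return K,np.array(c["D"],float),np.array(c["position"]),R.from_quat([q[1],q[2],q[3],q[0]]).as_matrix()
def unproj(uv,z,C):
    K,D,p,M=C; u=cv2.undistortPoints(np.array(uv,float).reshape(-1,1,2),K,D).reshape(-1,2)
    d=np.c_[u,np.ones(len(u))]@M.T; return p+d*((z-p[2])/d[:,2])[:,None]
def proj(P,C):
    K,D,p,M=C; X=(np.array(P,float)-p)@M; return cv2.projectPoints(X,np.zeros(3),np.zeros(3),K,D)[0].reshape(-1,2)
def snap(n,f=None):
    C=cal(n); im=vision.snapshot(n)
    if f: cv2.imwrite("pics/"+f,im[:,:,::-1])
    return im,C
def quat(Rm):
    x,y,z,w=Rm.as_quat(); return [w,x,y,z]
E
python3 - <<'E'
from h import *
for n in("scene","side"):
    im,C=snap(n,n+"1.png")
    print(n,C[2].round(3),C[3][:,2].round(2))
    for t in "track board track_rubber glue_bottle paint_pot_green paint_pot_red masking_tape pliers screwdriver_yellow board_edge board_fence".split():
        m=models.mark_of(t,n); print(t,[(np.round(a["at"],3),round(a["score"],2)) for a in m[:2]])
    for t in("track","board"):
        g=models.regions_of(t,n)
        if g:
            px=np.argwhere(g[0]["pixels"])[:,::-1].astype(np.float32)
            print(t,len(px)); np.save(f"{t}_{n}.npy",px)
print(telemetry.current_t())
a=cv2.imread("pics/scene1.png");b=cv2.imread("pics/side1.png")
E
```

```text
pics
scene [-0.273 -0.653  0.509] [ 0.68  0.63 -0.38]
track [(array([0.517, 0.063, 0.005]), 0.91)]
board [(array([0.563, 0.03 , 0.   ]), 0.77)]
track_rubber [(array([ 0.501, -0.149,  0.002]), 0.6)]
glue_bottle [(array([ 0.608, -0.162, -0.004]), 0.81)]
paint_pot_green [(array([0.51 , 0.344, 0.   ]), 0.58)]
paint_pot_red [(array([0.658, 0.354, 0.002]), 0.47)]
masking_tape [(array([ 0.581,  0.351, -0.001]), 0.59)]
pliers [(array([ 0.394, -0.203, -0.003]), 0.93)]
screwdriver_yellow [(array([0.66 , 0.352, 0.001]), 0.57)]
board_edge [(array([0.562, 0.028, 0.007]), 0.94)]
board_fence [(array([ 0.639, -0.007,  0.009]), 0.91)]
track 373
board 1439
side [0.235 0.932 0.669] [ 0.26 -0.78 -0.58]
track [(array([ 0.512,  0.067, -0.001]), 0.71), (array([ 0.644, -0.009,  0.009]), 0.56)]
board [(array([0.563, 0.026, 0.   ]), 0.71)]
track_rubber [(array([ 0.505, -0.15 ,  0.002]), 0.57)]
glue_bottle [(array([ 0.602, -0.165, -0.006]), 0.73)]
paint_pot_green [(array([0.51 , 0.341, 0.002]), 0.47), (array([0.568, 0.029, 0.005]), 0.15)]
paint_pot_red [(array([ 0.658,  0.352, -0.002]), 0.48)]
masking_tape [(array([0.578, 0.348, 0.002]), 0.59), (array([ 0.656,  0.353, -0.001]), 0.41)]
pliers [(array([ 0.39 , -0.199, -0.006]), 0.43)]
screwdriver_yellow [(array([ 0.353,  0.212, -0.006]), 0.63), (array([0.515, 0.066, 0.002]), 0.2)]
board_edge [(array([0.567, 0.031, 0.009]), 0.85)]
board_fence [(array([ 0.646, -0.009,  0.009]), 0.63), (array([ 0.354,  0.21 , -0.006]), 0.22)]
track 235
board 1319
1.4
```

```bash
python3 - <<'E'
from h import *
yaw=-0.43
q0=telemetry.current_tool_rot(); print(q0)
for k in (0,np.pi):
    q=quat(R.from_euler('z',yaw+k)*R.from_euler('x',np.pi))
    j=inverse_kinematics([0.5,0.06,0.28],q); print(k,None if j is None else np.round(j,2))
q=quat(R.from_euler('z',yaw)*R.from_euler('x',np.pi))
r.move_to([0.5,0.06,0.28],q)
im,C=snap("wrist","w1.png"); print(C[2],C[3][:,2],telemetry.current_t())
for t in("track","board","board_edge","board_fence"):
    m=models.mark_of(t,"wrist"); print(t,[(np.round(a["at"],4),round(a["score"],2)) for a in m[:2]])
for t in("track","board"):
    g=models.regions_of(t,"wrist")
    if g:
        px=np.argwhere(g[0]["pixels"])[:,::-1].astype(np.float32)
        w=unproj(px,0.005 if t=="track" else 0.008,C)[:,:2]
        rc=cv2.minAreaRect(w.astype(np.float32)); print(t,len(px),rc); print(cv2.boxPoints(cv2.minAreaRect(px)).round())
E
```

```text
[ 6.14596286e-05  9.88933578e-01  1.48358936e-01 -3.56422020e-06]
0 [-0.02  0.13  1.5  -0.    1.51  1.98]
3.141592653589793 [-0.02  0.13  1.5   0.    1.51 -1.16]
[0.55829647 0.03256292 0.4632939 ] [-0.20547567  0.09524957 -0.97401605] 3.925
track [(array([0.5124, 0.066 , 0.0078]), 0.97)]
board [(array([0.5618, 0.0271, 0.0012]), 0.67)]
board_edge [(array([0.565 , 0.0251, 0.0073]), 0.9), (array([ 0.6076, -0.1607, -0.0033]), 0.64)]
board_fence [(array([ 0.6426, -0.0077,  0.0085]), 0.89)]
track 10305 ((0.6074274182319641, 0.0074040889739990234), (0.21376483142375946, 0.0996924489736557), 63.564544677734375)
[[178. 115.]
 [181.  42.]
 [331.  47.]
 [329. 120.]]
board 10117 ((0.6075001358985901, 0.007190883159637451), (0.21051162481307983, 0.09627680480480194), 64.1116714477539)
[[180. 114.]
 [182.  43.]
 [330.  47.]
 [329. 118.]]
```

View pics/scene1.png

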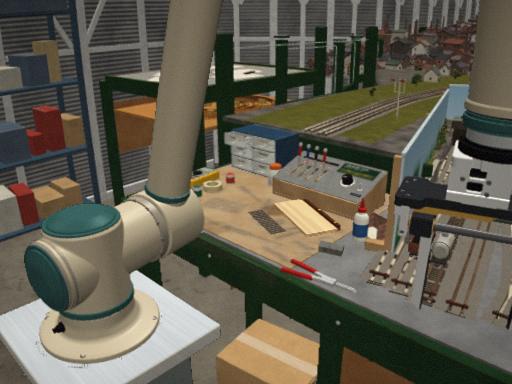

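View pics/w1.png

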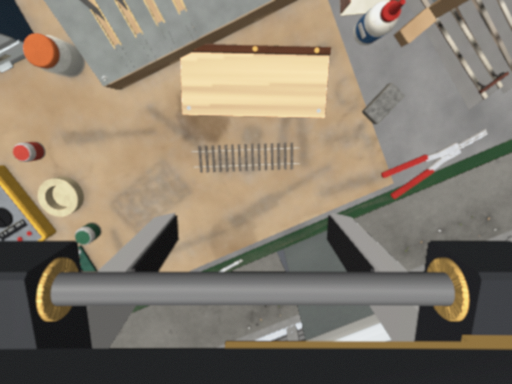

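```bash
python3 - <<'E'
from h import *
im=cv2.imread("pics/w1.png"); C=cal("wrist")
roi=im[136:184,185:312]; lab=cv2.cvtColor(roi,cv2.COLOR_BGR2HSV)
m=((lab[:,:,1]<75)|(lab[:,:,2]<85)).astype(np.uint8)
m=cv2.morphologyEx(m,cv2.MORPH_CLOSE,np.ones((7,7)))
n,l,s,c=cv2.connectedComponentsWithStats(m); i=1+np.argmax(s[1:,4])
px=np.argwhere(l==i)[:,::-1]+[185,136]; print(px.min(0),px.max(0))
w=unproj(px,0.005,C)[:,:2].astype(np.float32); rc=cv2.minAreaRect(w);print(rc)
c,a=np.cos(-.452),np.sin(-.452)
for P in [rc[0],*cv2.boxPoints(rc)]:
    d=np.array(P)-[.5648,.0279]; print(np.round([d[0]*c+d[1]*a,-d[0]*a+d[1]*c],4))
E
```

```text
[185 136] [311 183]
((0.5076484084129333, 0.06222456321120262), (0.1931421458721161, 0.07221712917089462), 65.38013458251953)
[-0.0664  0.0059]
[-0.1003 -0.0914]
[-0.0282 -0.0898]
[-0.0325  0.1033]
[-0.1047  0.1017]
```

```bash
cat >> h.py <<'E'
YAW=-0.452; O=np.array([.5648,.0279]); Q=quat(R.from_euler('z',YAW)*R.from_euler('x',np.pi))
Rb=np.array([[np.cos(YAW),-np.sin(YAW)],[np.sin(YAW),np.cos(YAW)]])
def W(x,y,tip): # board frame tool axis position, fingertip height -> TCP world
    return [*(O+Rb@[x,y]),tip+r.nose_length]
def B():
    p=np.array(telemetry.current_ee_pos()); return np.r_[Rb.T@(p[:2]-O),p[2]-r.nose_length]
def F():
    f=np.array(telemetry.current_wrist_force()); return np.r_[Rb.T@f[:2],f[2]]
E
python3 - <<'E'
from h import *
print(telemetry.current_opening(),r.nose_length)
r.move_to(W(-.118,.0115,.06),Q)
r.move_l(W(-.118,.0115,.0012),vel=.1)
print(B().round(4),F().round(2))
print(r.move_l(W(-.06,.0115,.0012),vel=.08,guard=3),B().round(4),F().round(2))
snap("wrist","w2.png")
print(r.move_l(W(-.040,.0115,.0012),vel=.02,guard=3),B().round(4),F().round(2),telemetry.current_torque(),telemetry.current_t())
im,_=snap("wrist","w3.png")
cv2.imwrite("pics/w23.png",np.hstack([cv2.imread("pics/w2.png")[:240,120:400],im[:240,120:400,::-1]]))
E
```

```text
0.09391796667843222 0.025
[-0.1171  0.0119  0.0018] [ 0.27  0.43 -0.08]
False [-0.0606  0.0113  0.0009] [ 0.36  1.05 -0.28]
False [-0.0402  0.0114  0.0012] [-0.06 -0.29 -0.35] [0.03619782 0.09629476 0.00434885] 7.8583
```

View pics/w23.png

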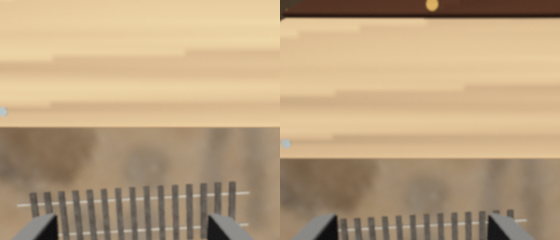

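```bash
python3 - <<'E'
from h import *
C=cal("wrist")
def b(px,z): return ((unproj(px,z,C)[:,:2]-O)@Rb).round(4)
print("edge",b([[120,158],[400,158]],.008)); print("track far corner rail ends",b([[150,226],[366,219]],.005),"sleeper tops",b([[172,219],[350,210]],.005))
print("tips",proj([[*W(-.040+s,.0114+t,0)[:2],.001] for s in(-.008,.008) for t in(-.047,.047)],C).round())
E
```

```text
edge [[-0.0005  0.1005]
 [-0.0004 -0.0876]]
track far corner rail ends [[-0.0499  0.0852]
 [-0.0444 -0.0698]] sleeper tops [[-0.0446  0.069 ]
 [-0.0377 -0.0579]]
tips [[317. 222.]
 [188. 222.]
 [318. 201.]
 [187. 201.]]
```

View pics/w3.png

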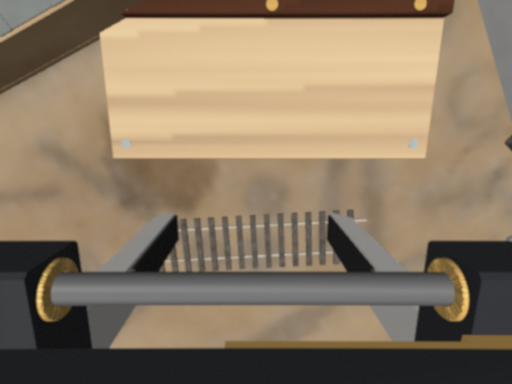

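```bash
python3 - <<'E'
from h import *
print(telemetry.current_ee_pos(),telemetry.current_tool_rot(),Q)
im,C=snap("side"); T=proj([[*W(-.040+s,.0114+t,0)[:2],.001] for s in(-.008,.008) for t in(-.055,.055)],C).round(1); print(T)
c=T.mean(0).astype(int); v=im[c[1]-60:c[1]+40,c[0]-65:c[0]+65,::-1]; print(c)
im,C=snap("scene"); T=proj([[*W(-.040+s,.0114+t,0)[:2],.001] for s in(-.008,.008) for t in(-.055,.055)],C).round(1); print(T)
c=T.mean(0).astype(int); v2=im[c[1]-60:c[1]+40,c[0]-65:c[0]+65,::-1]; print(c)
cv2.imwrite("pics/s4.png",np.vstack([cv2.resize(x,None,fx=3,fy=3,interpolation=cv2.INTER_CUBIC) for x in(v,v2)]))
E
```

```text
[0.53365648 0.05577223 0.02617526] [ 1.07995243e-05  9.74577991e-01 -2.24048499e-01 -9.28082532e-05] [np.float64(5.967523298568878e-17), np.float64(0.974570513346983), np.float64(-0.22408104452317695), np.float64(-1.372100669624521e-17)]
[[268.3 186.4]
 [242.1 201.9]
 [264.4 184.3]
 [238.3 199.6]]
[253 193]
[[278.4 229.5]
 [262.5 212.9]
 [284.2 228.4]
 [267.9 212. ]]
[273 220]
```

View pics/s4.png

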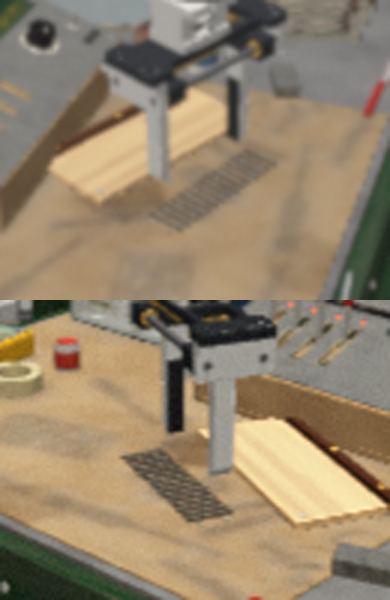

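```bash
python3 - <<'E'
from h import *
r.move_l(W(-.118,.0115,.003),vel=.12)
print(r.move_l(W(-.118,.0115,-.022),vel=.03,guard=3),B().round(4),F().round(2))
r.hold(.1);print(B().round(4),F().round(2),telemetry.current_t())
E
```

```text
False [-0.1179  0.0116 -0.0219] [-0.33  0.82 -0.2 ]
[-0.1178  0.0116 -0.0218] [ 0.74 -0.27  0.19] 9.8917
```

```bash
python3 - <<'E'
from h import *
print(r.move_l(W(-.118,.0115,-.045),vel=.015,guard=2.5),B().round(4),F().round(2))
r.hold(.1);print(B().round(4),F().round(2),telemetry.current_t())
E
```

```text
True [-0.1179  0.0115 -0.0284] [ 0.18 -0.5   4.84]
[-0.1179  0.0115 -0.0284] [-0.15 -0.87  4.51] 10.675
```

```bash
cat >> h.py <<'E'
NOSE=r.nose_length-0.0278
def W(x,y,tip): return [*(O+Rb@[x,y]),tip+NOSE]
def B():
    p=np.array(telemetry.current_ee_pos()); return np.r_[Rb.T@(p[:2]-O),p[2]-NOSE]
E
python3 - <<'E'
from h import *
r.move_l(W(-.118,.0115,.0006),vel=.02); r.hold(.1); print(B().round(4),F().round(2))
print(r.move_l(W(-.06,.0115,.0008),vel=.06,guard=3),B().round(4),F().round(2))
print(r.move_l(W(-.040,.0115,.0008),vel=.02,guard=3),B().round(4),F().round(2),telemetry.current_torque(),telemetry.current_t())
im,C=snap("wrist","w5.png")
print("tips",proj([[*W(B()[0]+s,.0115+t,0)[:2],.001] for s in(-.008,.008) for t in(-.047,.047)],C).round())
E
```

```text
[-0.1182  0.0114  0.0004] [-0.96  0.11  0.43]
False [-0.0604  0.0114  0.0007] [0.08 0.1  0.19]
True [-0.0503  0.0113  0.0003] [-0.93  0.23  0.22] [ 0.10322677 -0.00124772  0.0312543 ] 12.7583
tips [[326. 237.]
 [178. 237.]
 [327. 213.]
 [177. 213.]]
```

View pics/w5.png

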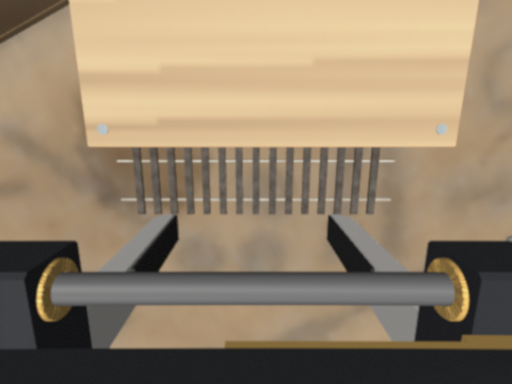

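```bash
python3 - <<'E'
from h import *
def Fm(n=6):
    a=[]
    for _ in range(n): r.hold(.01); a.append(F())
    return np.mean(a,0)
x0=-.0503; p=0
y=.0113
for k in range(8):
    f=Fm(); print("press",round(p,4),B().round(4),f.round(2))
    if f[0]<-5: break
    p+=.0005; r.move_l(W(x0+p,y,.0006),vel=.02)
for d in range(4,29,4):
    a=np.radians(d)
    r.move_l(W(x0+p+.041*(1-np.cos(a)),y,.0006+.041*np.sin(a)),vel=.03)
    f=Fm(); print(d,round(p,4),B().round(4),f.round(2))
    if f[0]>-3: p+=.0004
    if f[0]<-9: p-=.0004
snap("wrist","w6.png"); im,C=snap("side"); c=proj([W(-.02,0,.0)],C)[0].astype(int); im=im[c[1]-60:c[1]+40,c[0]-65:c[0]+65,::-1]
a=cv2.imread("pics/w6.png")
cv2.imwrite("pics/c6.png",np.hstack([a[100:300,60:460],cv2.resize(im,(260,200),interpolation=2)])); print(telemetry.current_t())
E
```

```text
press 0 [-0.0507  0.0111  0.0001] [ 0.1   0.13 -0.17]
press 0.0005 [-0.05    0.0112  0.0004] [-0.53 -0.13 -0.06]
press 0.001 [-0.05    0.0111  0.0004] [-2.11  0.1  -0.49]
press 0.0015 [-0.0499  0.0111  0.0004] [-4.6   0.36  0.74]
press 0.002 [-0.0499  0.0111  0.0004] [-5.64  0.39  1.51]
4 0.002 [-0.0498  0.0111  0.0032] [-5.46  0.52  0.09]
8 0.002 [-0.0496  0.0111  0.0061] [-5.93  0.8   0.4 ]
12 0.002 [-0.0493  0.0111  0.0089] [-6.08  0.96  0.78]
16 0.002 [-0.0487  0.0111  0.0118] [-6.48  0.43  1.25]
20 0.002 [-0.0479  0.0111  0.0145] [-6.9   0.69  1.89]
24 0.002 [-0.047   0.0111  0.0172] [-7.19  0.49  2.59]
28 0.002 [-0.0458  0.011   0.0199] [-7.27  0.53  3.23]
16.2583
```

View pics/c6.png

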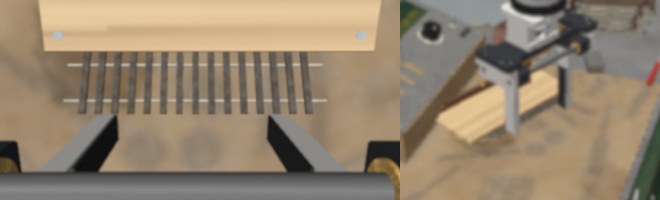

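```bash
python3 - <<'E'
from h import *
def Fm(n=5):
    a=[]
    for _ in range(n): r.hold(.01); a.append(F())
    return np.mean(a,0)
x0=-.0503; p=.0016; y=.0113
for d in range(32,73,5):
    a=np.radians(d)
    r.move_l(W(x0+p+.041*(1-np.cos(a)),y,.0006+.041*np.sin(a)),vel=.03)
    f=Fm(); print(d,round(p,4),B().round(4),f.round(2))
    if f[0]>-2: p+=.0006
    if f[0]<-5: p-=.0006
    if f[0]>-.5 and d>45: break
snap("wrist","w7.png"); im,C=snap("side"); c=proj([W(-.02,0,.0)],C)[0].astype(int); im=im[c[1]-60:c[1]+40,c[0]-65:c[0]+65,::-1]
a=cv2.imread("pics/w7.png")
cv2.imwrite("pics/c7.png",np.hstack([a[100:300,60:460],cv2.resize(im,(260,200),interpolation=2)])); print(telemetry.current_t())
E
```

```text
32 0.0016 [-0.0446  0.011   0.0225] [-6.91  0.23  3.68]
37 0.001 [-0.0427  0.0111  0.0256] [-6.8   0.15  4.01]
42 0.0004 [-0.0394  0.0113  0.0286] [-4.99 -0.67  4.6 ]
47 0.0004 [-0.0366  0.0113  0.0313] [-5.15 -0.44  5.17]
52 -0.0002 [-0.0336  0.0114  0.0336] [-3.6  -0.66  4.78]
57 -0.0002 [-0.0309  0.0114  0.0354] [-2.84 -1.03  4.82]
62 -0.0002 [-0.028   0.0114  0.0369] [-1.33 -0.35  3.44]
67 0.0004 [-0.0244  0.0114  0.0384] [-0.75 -0.1   2.7 ]
72 0.001 [-0.0207  0.0114  0.0395] [-0.33  0.02  1.56]
19.1417
```

View pics/c7.png

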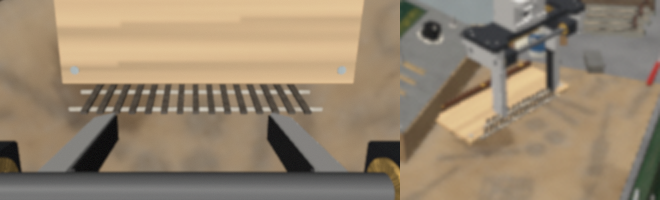

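```bash
python3 - <<'E'
from h import *
for x,z in((-.016,.0393),(-.011,.0388),(-.006,.037),(0,.035),(.006,.034),(.012,.033),(.016,.033)):
    r.move_l(W(x,.0113,z),vel=.04); print(B().round(4),F().round(2))
r.hold(.3)
snap("wrist","w8.png"); im,C=snap("side"); c=proj([W(-.02,0,.0)],C)[0].astype(int); im=im[c[1]-60:c[1]+40,c[0]-65:c[0]+65,::-1]
a=cv2.imread("pics/w8.png")
cv2.imwrite("pics/c8.png",np.hstack([a[100:300,60:460],cv2.resize(im,(260,200),interpolation=2)])); print(telemetry.current_t())
E
```

```text
[-0.0148  0.0114  0.04  ] [-0.21  0.58  5.1 ]
[-0.0092  0.0115  0.0401] [-0.4  -1.18  7.86]
[-0.0023  0.0116  0.0395] [ 0.48 -2.44 12.3 ]
[0.0046 0.0118 0.0372] [ 2.53 -1.54  8.53]
[0.0084 0.0118 0.0348] [ 2.97 -0.54  5.62]
[0.0106 0.0109 0.032 ] [ 0.49 -0.08 -0.43]
[0.0158 0.0112 0.0327] [-0.68 -0.2  -0.16]
21.5333
```

View pics/c8.png

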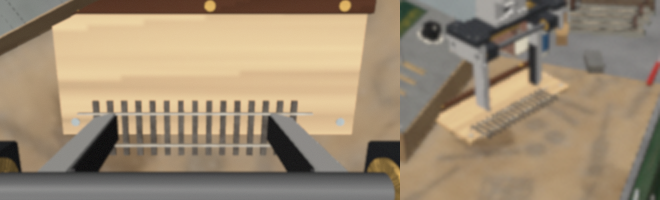

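```bash
python3 - <<'E'
from h import *
r.move_l(W(.0158,.0113,.06),vel=.12)
r.move_l(W(-.055,.0113,.06),vel=.15)
snap("wrist","w9.png")
r.move_l(W(-.055,.0113,.0096),vel=.1)
print(r.move_l(W(-.015,.0113,.0096),vel=.05,guard=4),B().round(4),F().round(2))
im,_=snap("wrist","w10.png"); print(telemetry.current_t())
cv2.imwrite("pics/c9.png",np.vstack([cv2.imread("pics/w9.png")[20:280,60:460],im[20:280,60:460,::-1]]))
E
```

```text
False [-0.0153  0.0112  0.0095] [0.71 0.27 1.26]
24.2333
```

View pics/c9.png

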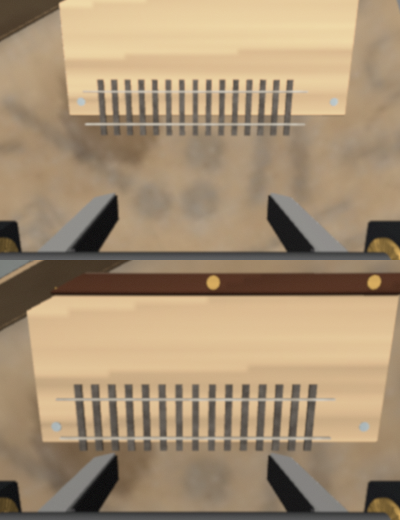

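```bash
python3 - <<'E'
from h import *
print(r.move_l(W(.030,.0113,.0096),vel=.05,guard=4),B().round(4),F().round(2))
print(r.move_l(W(.045,.0113,.0096),vel=.015,guard=3.5),B().round(4),F().round(2))
b=B(); r.move_l(W(b[0]+.001,.0113,.0096),vel=.02); r.hold(.3); print(B().round(4),F().round(2),telemetry.current_torque())
im,_=snap("wrist","w11.png")
r.move_l(W(b[0]-.03,.0113,.0096),vel=.06); r.move_l(W(b[0]-.05,.0113,.08),vel=.15)
im2,C=snap("wrist"); print(telemetry.current_t())
cv2.imwrite("pics/c11.png",np.vstack([im[0:270,60:460,::-1],im2[0:270,60:460,::-1]]))
print([(((np.array(m["at"])[:2]-O)@Rb).round(4),m["at"][2],m["score"]) for m in models.mark_of("track","wrist")])
E
```

```text
False [0.0297 0.0113 0.0095] [-0.07  0.48  0.43]
True [0.0333 0.0108 0.009 ] [ 0.41  0.51 -0.83]
[0.0337 0.011  0.0094] [-2.4  -0.64 -0.64] [0.07566781 0.49508153 0.12993309]
27.7583
[(array([0.0605, 0.0114]), 0.0087, 0.76)]
```

View pics/c11.png

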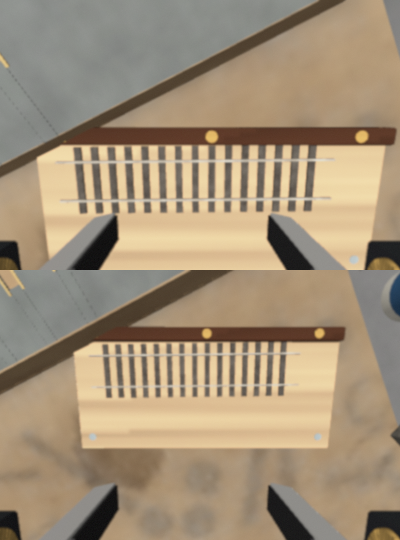

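```bash
python3 -c "
from h import *
print(r.sign_off())"
```

```text
the job is handed in; nothing more can be done
None
```

The track was flipped rails-up on to the board by pushing alone, then pushed flat along the fence, and I handed the job in at about 28 s; the last picture shows it against the fence, but sign-off gave no verdict.

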